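# Load cassettes into a slide scanner's snap-in bays

## Robot

A 6-joint arm with a two-finger parallel gripper is mounted at the origin on a cart in front of the work surface, level with it; the furniture and walls round the work are solid. World frame = base frame: x ahead of the robot, y to its left, z up, the work surface at z = 0. Lengths are in m, angles in rad, forces in N, time in s.
With the tool pointing down it reaches from about 0.25 to 0.775 m from the base axis. Payload 4 kg.
Tool frame: the origin (TCP) lies midway between the tips of the shut fingers; the grasp point (between the pads) lies grip_point_offset behind it (grip_point_offset is the distance from the TCP to the grasp point, in m); z points along the fingers, y is the line along which they close (so a half turn about z gives the same grasp; the last joint's range is limited). The gripper opens to 94 mm and grips with 3 to 60 N. Pads are 16 mm wide; open, the fingers measure 119 mm over their backs; the gripper's body (75 mm by 177 mm) begins 78 mm behind the grasp point.
Start: joints at [-1.417, 0.087, 1.371, -0, 1.684, -0.103], TCP at [0.14, -0.532, 0.206] pointing down, gripper open.
Joint ranges: [-3.1, 3.1], [-0.76, 2.03], [0.27, 2.55], [-1.08, 4.22], [0.17, 2.65], [-2.57, 2.57]. Speed limits (rad/s): [2.79, 2.79, 3.14, 3.14, 3.14, 3.14].

## Interface

Orientations are given as [roll, pitch, yaw] about the fixed x, y, z axes, in that order (R = Rz(yaw) Ry(pitch) Rx(roll)).
In Python, from bench import * gives the robot as it stands. The module is installed in compiled form; this text tells all that it offers.
- The arm moves only by the tool apply_moves, never from a script. Its argument "commands" is a list of rows, each a list of 7 numbers: the turn, a rotation vector about the world's x, y, z in rad, then the shift along the world's x, y, z in m, then the opening in per cent of the stroke, from 0 (shut) to 100 (fully open). In form: [[ax, ay, az, x, y, z, jaw], ...]. A call has exactly 5 rows; each row is the pose to reach, as a shift and turn from the pose commanded when the call began; what a row does not reach only later rows make up. A row lasts 1/10 s, in which the tool goes at most 50 mm and 8.59 degrees, less where a joint would pass 70% of its speed; a pose out of reach is approached as far as the arm can. A call with a gripper value outside its range is refused whole. The fingers move at their own pace and stop on an object; the grip force is fixed at half the most. Time passes only in rows, so rows that repeat a pose let the fingers close, or fill a call up. It gives the time, the measured TCP pose, the force, the opening and the grip force at its end, in the units of the state.
- get_obs(): the state, without advancing time (a new reading comes with each control period).
- snapshot(name): name is "scene" or "top" or "wrist"; returns a dict with "pixels" (400x640x3 uint8, red, green, blue), "vertical_fov" (degrees; the focal length in pixels is half the picture's height over the tangent of half this angle, whatever the lens; pixels are square), "cx", "cy" (the principal point, pixels), "rvec" (rotation vector, rad) and "tvec" (3), from world to camera coordinates, as OpenCV has them. Camera axes: x right, y down, z forward; pixel columns grow to the right and rows downward; lengths in m; the calibration is good to about 2 mm. A picture is of the moment at which its call begins. There is no depth.
- close_job(): hands the job in; it is judged then, once.
Trained networks look in the newest picture that a camera, given by its name, has taken for a name from the list of things; names that differ only in an ending like _2 or _b are one class to them, and where a whole thing is asked for, a point or a joint stands for the part that bears it (a point fixed in the world has none). Each returns a list of dicts, best first, with "score" (0 to 1); they miss things now and then, are a little off and sometimes report something else, mostly with a low value. They report only what shows in the picture. A call takes as long as a camera call.
- masks_of(camera, query): "mask" (400x640 bool, what is visible of it) and "extent" ([left, top, right, bottom] in pixels, round what is visible of it).
- place_of(camera, query): "pixel" ([column, row] in pixels: a listed point, or the origin of a listed thing).
The state is a dict: "time": time; "joint_positions": joint angles; "qvel": joint speeds; "joint_torque": joint torques, N m; "tool_pos": TCP position; "ee_rot": TCP orientation; "wrist_force": force on the tool from outside, world axes, zero at the start; "wrist_torque": the same for the moment, N m; "width": finger opening in m; "finger_force": force on a finger pad.
Only numpy, scipy, OpenCV 4.12 (cv2) and the standard library are available. Lean on these libraries where they do the work, as an engineer would, in place of code of your own. Each camera call takes 0.05 s, during which the arm holds its last target. There are 200 camera calls.

## Task

Load the slide scanner: first slide its gate bar open so that the pointer on the grip stands at the green mark, then push every slide cassette on the worktop nose first into the bay under the plate of its own colour, fully home until the spring catch snaps out behind it. When all are in, slide the gate bar so that its pointer stands at the red mark, let go, and leave the other things on the worktop where they are.

Things in the scene. Friction and masses are not known exactly. Their poses are not given: they have to be found in the camera images.
- dock: Slide scanner on feet, fixed; pose varies. Origin 8 mm above the worktop, under the middle of the bays' front ends; x points into the bays, away from the robot, y left. Four bays, centre lines y = +108, +36, -36, -108 mm. A fully home cassette has its centre at dock x = 81 to 84 mm. Gate bar in front of the bays: top 7 mm above the dock origin; its track plate reaches to x = -53 mm, 3 mm thick.
- bay_1 (a point): Mouth of bay 1 (leftmost): point on its floor (8 mm above the dock origin), centre line, dock x = 0. Floor runs to a rear stop at x = 129 mm. Side walls 12 mm high, 55 mm apart (cassette 50), 17 mm thick, round noses flaring the mouth over x = 0 to 8.5 mm. Spring catch on the left (+y) wall: ramp from x = 14, hook face at x = 36 mm.
- bay_2 (a point): Mouth of bay 2 (second from left): point on its floor (8 mm above the dock origin), centre line, dock x = 0. Floor runs to a rear stop at x = 129 mm. Side walls 12 mm high, 55 mm apart (cassette 50), 17 mm thick, round noses flaring the mouth over x = 0 to 8.5 mm. Spring catch on the left (+y) wall: ramp from x = 14, hook face at x = 36 mm.
- bay_3 (a point): Mouth of bay 3 (third from left): point on its floor (8 mm above the dock origin), centre line, dock x = 0. Floor runs to a rear stop at x = 129 mm. Side walls 12 mm high, 55 mm apart (cassette 50), 17 mm thick, round noses flaring the mouth over x = 0 to 8.5 mm. Spring catch on the left (+y) wall: ramp from x = 14, hook face at x = 36 mm.
- bay_4 (a point): Mouth of bay 4 (rightmost): point on its floor (8 mm above the dock origin), centre line, dock x = 0. Floor runs to a rear stop at x = 129 mm. Side walls 12 mm high, 55 mm apart (cassette 50), 17 mm thick, round noses flaring the mouth over x = 0 to 8.5 mm. Spring catch on the left (+y) wall: ramp from x = 14, hook face at x = 36 mm.
- hood (a point): Middle of the hood's front top edge, dock x = 97, y = 0, z = 58 mm. The hood covers the bays from x = 97 to 129 mm, ceiling 28 mm above the dock origin (20 above the bay floor), so cassettes can come in only from the front, sliding; before that the bays are open above. Housing ends at x = 177 mm, 310 mm wide.
- cassette_red: Red slide cassette, 90 (x) x 50 (y) x 14 mm, with an upright grip rib on top: 40 long (x), 12 thick (y), from 14 to 42 mm above the underside, its middle at x = -16 mm, nearer the tail. Origin: centre of the underside. +x is the nose, which goes in first and bears a white label with three dark lines. 0.1 to 0.17 kg, loose. Pinch the rib from above. Absent in some starts.
- cassette_blue: Blue slide cassette, 90 (x) x 50 (y) x 14 mm, with an upright grip rib on top: 40 long (x), 12 thick (y), from 14 to 42 mm above the underside, its middle at x = -16 mm, nearer the tail. Origin: centre of the underside. +x is the nose, which goes in first and bears a white label with three dark lines. 0.1 to 0.17 kg, loose. Pinch the rib from above. Absent in some starts.
- cassette_yellow: Yellow slide cassette, 90 (x) x 50 (y) x 14 mm, with an upright grip rib on top: 40 long (x), 12 thick (y), from 14 to 42 mm above the underside, its middle at x = -16 mm, nearer the tail. Origin: centre of the underside. +x is the nose, which goes in first and bears a white label with three dark lines. 0.1 to 0.17 kg, loose. Pinch the rib from above. Absent in some starts.
- cassette_green: Green slide cassette, 90 (x) x 50 (y) x 14 mm, with an upright grip rib on top: 40 long (x), 12 thick (y), from 14 to 42 mm above the underside, its middle at x = -16 mm, nearer the tail. Origin: centre of the underside. +x is the nose, which goes in first and bears a white label with three dark lines. 0.1 to 0.17 kg, loose. Pinch the rib from above. Absent in some starts.
- plate_red: Red plate, 34 x 50 x 3 mm, fixed on the hood over one bay: that bay takes the red cassette (which plate is over which bay varies). Origin: centre of its underside, 58 mm above the dock origin, on the bay's centre line at dock x = 122 mm; axes as the dock's. A fully home cassette has its origin 38 to 41 mm before (-x) and 50 mm below this point.
- plate_blue: Blue plate, 34 x 50 x 3 mm, fixed on the hood over one bay: that bay takes the blue cassette (which plate is over which bay varies). Origin: centre of its underside, 58 mm above the dock origin, on the bay's centre line at dock x = 122 mm; axes as the dock's. A fully home cassette has its origin 38 to 41 mm before (-x) and 50 mm below this point.
- plate_yellow: Yellow plate, 34 x 50 x 3 mm, fixed on the hood over one bay: that bay takes the yellow cassette (which plate is over which bay varies). Origin: centre of its underside, 58 mm above the dock origin, on the bay's centre line at dock x = 122 mm; axes as the dock's. A fully home cassette has its origin 38 to 41 mm before (-x) and 50 mm below this point.
- plate_green: Green plate, 34 x 50 x 3 mm, fixed on the hood over one bay: that bay takes the green cassette (which plate is over which bay varies). Origin: centre of its underside, 58 mm above the dock origin, on the bay's centre line at dock x = 122 mm; axes as the dock's. A fully home cassette has its origin 38 to 41 mm before (-x) and 50 mm below this point.
- gate (a joint): Gate bar, m; grows towards the dock's -y (right); stays where left (friction 1.5 N). 0 (left stop) = pointer at the green mark: its four orange tabs (14 wide, 8 thick, top 22 mm above dock origin, at dock x = -9 mm) stand before the walls, bays free. 0.036 = pointer at the red mark: tabs in the middle of the bay mouths. Right stop 0.050.
- gate_grip (a point): Middle of the gate bar's black upright grip, 32 mm above the dock origin; grip 28 (dock x) x 14 (dock y) mm, top at 44 mm, right of the bays: dock x = -9, y = -201 mm minus the gate joint. White pointer line on its top and foot; green and red marks on the track plate before it. Pinch it across its 14 mm from above (40 mm of room towards the bays).
- catch_1 (a joint): Spring catch of bay 1 (leftmost), in m: 0 = sprung out into the bay, 9 mm past its left (+y) wall; it reads 4 to 9 mm while a cassette passes and snaps back to 0 when the tail of the cassette has passed. Slippery; spring 0.7 N at 0, 2.5 N pushed aside: sliding a cassette in takes under 10 N if straight, centred and 2 to 3 mm off the bay floor, more if it rubs.
- catch_2 (a joint): Spring catch of bay 2 (second from left), in m: 0 = sprung out into the bay, 9 mm past its left (+y) wall; it reads 4 to 9 mm while a cassette passes and snaps back to 0 when the tail of the cassette has passed. Slippery; spring 0.7 N at 0, 2.5 N pushed aside: sliding a cassette in takes under 10 N if straight, centred and 2 to 3 mm off the bay floor, more if it rubs.
- catch_3 (a joint): Spring catch of bay 3 (third from left), in m: 0 = sprung out into the bay, 9 mm past its left (+y) wall; it reads 4 to 9 mm while a cassette passes and snaps back to 0 when the tail of the cassette has passed. Slippery; spring 0.7 N at 0, 2.5 N pushed aside: sliding a cassette in takes under 10 N if straight, centred and 2 to 3 mm off the bay floor, more if it rubs.
- catch_4 (a joint): Spring catch of bay 4 (rightmost), in m: 0 = sprung out into the bay, 9 mm past its left (+y) wall; it reads 4 to 9 mm while a cassette passes and snaps back to 0 when the tail of the cassette has passed. Slippery; spring 0.7 N at 0, 2.5 N pushed aside: sliding a cassette in takes under 10 N if straight, centred and 2 to 3 mm off the bay floor, more if it rubs.
- tally: Hand tally counter, 75x57x25 mm, bystander, origin centre of underside
- vial: Vial with blue cap, 29 mm dia, 66 mm high, bystander standing upright, origin centre of underside
- marker_pen: Red and white marker pen, 135 mm long, bystander, origin centre of underside

How it is judged:
On the way, in this order (a step that is already met when the one before it is completed fails the run):
1. the gate bar is open: its pointer at the green mark (within 5 mm) (value of joint gate below 0.005 m), for 0.2 s.
2. every cassette present is fully home in the bay of its colour, its catch snapped out behind it (x of cassette_red in the frame of plate_red between -0.0435 and -0.0355 m and y of cassette_red in the frame of plate_red between -0.004 and 0.004 m and z of cassette_red in the frame of plate_red between -0.053 and -0.047 m and x of cassette_blue in the frame of plate_blue between -0.0435 and -0.0355 m and y of cassette_blue in the frame of plate_blue between -0.004 and 0.004 m and z of cassette_blue in the frame of plate_blue between -0.053 and -0.047 m and x of cassette_yellow in the frame of plate_yellow between -0.0435 and -0.0355 m and y of cassette_yellow in the frame of plate_yellow between -0.004 and 0.004 m and z of cassette_yellow in the frame of plate_yellow between -0.053 and -0.047 m and x of cassette_green in the frame of plate_green between -0.0435 and -0.0355 m and y of cassette_green in the frame of plate_green between -0.004 and 0.004 m and z of cassette_green in the frame of plate_green between -0.053 and -0.047 m and value of joint each of catch_1, catch_2, catch_3, catch_4 below 0.002 m and value of joint gate below 0.012 m), for 0.2 s.
At the end, for the whole second after the job is handed in: Every cassette present lies at rest fully home in the bay under the plate of its colour (within 4 mm along and across the bay, 3 mm in height), all catches sprung out (under 2 mm), and the gate bar's pointer is within 5 mm of the red mark (joint 0.031 to 0.041) (x of cassette_red in the frame of plate_red between -0.0435 and -0.0355 m and y of cassette_red in the frame of plate_red between -0.004 and 0.004 m and z of cassette_red in the frame of plate_red between -0.053 and -0.047 m and x of cassette_blue in the frame of plate_blue between -0.0435 and -0.0355 m and y of cassette_blue in the frame of plate_blue between -0.004 and 0.004 m and z of cassette_blue in the frame of plate_blue between -0.053 and -0.047 m and x of cassette_yellow in the frame of plate_yellow between -0.0435 and -0.0355 m and y of cassette_yellow in the frame of plate_yellow between -0.004 and 0.004 m and z of cassette_yellow in the frame of plate_yellow between -0.053 and -0.047 m and x of cassette_green in the frame of plate_green between -0.0435 and -0.0355 m and y of cassette_green in the frame of plate_green between -0.004 and 0.004 m and z of cassette_green in the frame of plate_green between -0.053 and -0.047 m and value of joint each of catch_1, catch_2, catch_3, catch_4 below 0.002 m and value of joint gate between 0.031 and 0.041 m and linear speed of each of cassette_red, cassette_blue, cassette_yellow, cassette_green below 0.02 m/s); the robot touches nothing.
It fails at once if the tally counter is moved more than 4 cm (distance of tally from where it was at the start of the episode above 0.04 m).
It fails at once if the vial is moved more than 4 cm (distance of vial from where it was at the start of the episode above 0.04 m).
It fails at once if the marker pen is moved more than 4 cm (distance of marker_pen from where it was at the start of the episode above 0.04 m).
Of cassette_red, cassette_blue, cassette_yellow, cassette_green only 3 to 4 are there at a start; the rules pass over those that are not, and their reading is None.
At some moment in a run one of cassette_red, cassette_blue, cassette_yellow, cassette_green may be knocked a few centimetres aside while the robot is not near it.
Once in a run the grip may slacken for a moment while it holds something.
It also fails if it takes over 210 s, if anything falls off the work surface, if the arm or the gripper's body presses on something with over 40 N, if the wrist force passes 120 N, or if a joint passes its speed limit or range.

## Working session

There is one attempt and no reset: what is moved stays moved. The work goes in short steps, Python scripts to look and compute and a tool call to move; the robot and the scene stay as the last step left them, time stands still between calls to the robot, and variables do not carry over. Pictures are saved under pics/ and viewed, at most 14 in all, crops included, and the job is handed in when it is done.

Besides the shell and the picture viewer there is one more tool, called after "Call:" as name([rows], argument=value, ...), one row to a line, values as JSON. apply_moves: Moves the arm, as the interface text tells. Its arguments: {"type":"object","properties":{"commands":{"type":"array"}},"required":["commands"]}

```bash
mkdir -p pics; cat > h.py <<'E'
from bench import *
import numpy as np, cv2
from scipy.spatial.transform import Rotation as R
def cam(n):
    s=snapshot(n); f=200/np.tan(np.radians(s["vertical_fov"])/2)
    K=np.array([[f,0,s["cx"]],[0,f,s["cy"]],[0,0,1.]])
    return s,K
def back(s,K,px,z):
    Rm=cv2.Rodrigues(np.array(s["rvec"],float))[0]; t=np.array(s["tvec"],float).ravel()
    c=-Rm.T@t; d=Rm.T@np.linalg.inv(K)@np.array([px[0],px[1],1.])
    return c+d*(z-c[2])/d[2]
def proj(s,K,P):
    return cv2.projectPoints(np.atleast_2d(P).astype(float),np.array(s["rvec"],float),np.array(s["tvec"],float),K,None)[0][:,0]
def save(s,n): cv2.imwrite("pics/"+n,s["pixels"][:,:,::-1])
E
python3 - <<'E'
from h import *
o=get_obs();print({k:np.round(v,3) for k,v in o.items()})
for c in ("top","scene"):
    s,K=cam(c);save(s,c+"0.png");print(c,np.round(K,1).tolist(),np.round(back(s,K,(320,200),0),3), [np.round(back(s,K,p,0)[:2],3) for p in((0,0),(639,0),(0,399),(639,399))])
    for q in ["cassette_red","cassette_blue","cassette_yellow","cassette_green","plate_red","plate_blue","plate_yellow","plate_green","dock","gate_grip","hood","bay_1","tally","vial","marker_pen"]:
        z={'p':.066,'g':.04,'h':.066,'b':.016}.get(q[0],0)
        if q=='dock': z=.008
        print(q,[(round(r["score"],2),np.round(r["pixel"]).tolist(),np.round(back(s,K,r["pixel"],z)[:2],3).tolist()) for r in place_of(c,q)[:4]])
E
```

```text
{'time': np.float64(0.0), 'joint_positions': array([-1.417,  0.088,  1.372, -0.   ,  1.684, -0.103]), 'qvel': array([ 0.003, -0.001,  0.002,  0.   ,  0.001,  0.   ]), 'joint_torque': array([-0.0000e+00, -3.4019e+01, -3.0242e+01,  7.2000e-02,  3.3000e-02,
       -0.0000e+00]), 'tool_pos': array([ 0.14 , -0.531,  0.204]), 'ee_rot': array([-3.139, -0.   ,  0.257]), 'wrist_force': array([-0.101, -0.865, -0.264]), 'wrist_torque': array([-0.02 ,  0.01 , -0.008]), 'finger_force': np.float64(0.0), 'width': np.float64(0.094)}
top [[425.9, 0.0, 317.3], [0.0, 425.9, 194.0], [0.0, 0.0, 1.0]] [ 0.542 -0.022  0.   ] [array([1.103, 0.89 ]), array([ 1.125, -0.931]), array([0.015, 0.806]), array([ 0.026, -0.864])]
cassette_red []
cassette_blue [(0.79, [436.0, 258.0], [0.387, -0.337]), (0.5, [293.0, 214.0], [0.503, 0.05])]
cassette_yellow [(0.61, [250.0, 168.0], [0.63, 0.169])]
cassette_green [(0.88, [197.0, 256.0], [0.387, 0.308])]
plate_red [(0.83, [281.0, 164.0], [0.631, 0.08])]
plate_blue [(0.63, [336.0, 160.0], [0.64, -0.061])]
plate_yellow [(0.55, [305.0, 164.0], [0.63, 0.019])]
plate_green [(0.
[... 1228 characters left out ...]
 [(0.44, [306.0, 156.0], [0.638, 0.164])]
dock [(0.68, [310.0, 208.0], [0.504, 0.041])]
gate_grip [(0.61, [429.0, 213.0], [0.683, -0.283]), (0.44, [446.0, 235.0], [0.636, -0.361]), (0.19, [283.0, 186.0], [0.502, 0.15])]
hood [(0.8, [327.0, 174.0], [0.613, 0.056]), (0.39, [361.0, 189.0], [0.622, -0.073]), (0.19, [396.0, 301.0], [0.355, -0.354]), (0.16, [308.0, 206.0], [0.467, 0.017])]
bay_1 [(0.96, [299.0, 202.0], [0.497, 0.081]), (0.8, [338.0, 222.0], [0.505, -0.066]), (0.78, [284.0, 190.0], [0.509, 0.155]), (0.59, [316.0, 210.0], [0.503, 0.015])]
tally [(0.58, [451.0, 236.0], [0.672, -0.369])]
vial [(0.43, [428.0, 216.0], [0.705, -0.275])]
marker_pen [(0.65, [294.0, 138.0], [0.746, 0.315])]
```

View pics/top0.png

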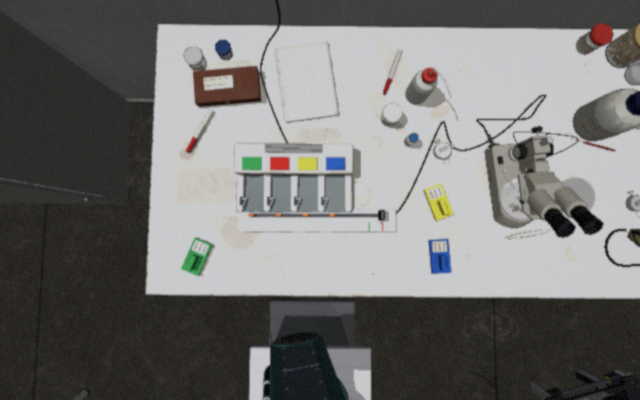

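View pics/scene0.png

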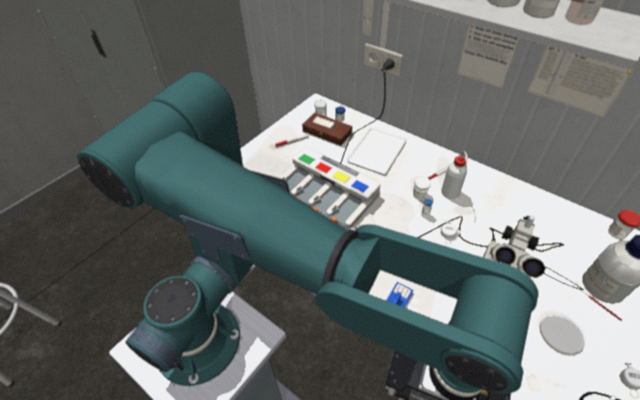

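The top view shows three cassettes: green (197,256), yellow (438,202) and blue (440,256), with no red. The plates run green, red, yellow, blue from left to right. The gate grip at (384,215) is near the red mark.

```bash
cat >> h.py <<'E'
HUE={'red':(172,8),'yellow':(22,35),'green':(45,80),'blue':(100,125)}
def cmask(img,c,S=110,V=50):
    h=cv2.cvtColor(img,cv2.COLOR_RGB2HSV); a,b=HUE[c]; H=h[...,0]
    m=((H>=a)|(H<=b)) if a>b else ((H>=a)&(H<=b))
    return (m&(h[...,1]>S)&(h[...,2]>V)).astype(np.uint8)
def blobs(m,amin=30):
    n,l,st,c=cv2.connectedComponentsWithStats(m)
    return [(int(st[i,4]),c[i],l==i) for i in range(1,n) if st[i,4]>=amin]
E
python3 - <<'E'
from h import *
s,K=cam("top"); im=s["pixels"]
P=[];names=[]
for i,c in enumerate(['green','red','yellow','blue']):
    for a,ct,m in blobs(cmask(im,c)):
        if 20<ct[0]<480: print(c,a,np.round(ct,1),np.round(back(s,K,ct,.014)[:2],3))
        if abs(ct[1]-163)<12 and 235<ct[0]<355: P.append(back(s,K,ct,.069)[:2]);names.append(c)
print(names,np.round(P,4))
cv2.imwrite("pics/z.png",cv2.resize(im[140:300,170:470],None,fx=2.6,fy=2.6,interpolation=cv2.INTER_CUBIC)[:,:,::-1])
E
```

```text
green 197 [251.5 163. ] [0.64  0.165]
green 381 [194.6 261.7] [0.374 0.309]
red 1338 [228.9  85.9] [0.854 0.232]
red 161 [428.8  75.5] [ 0.89  -0.321]
red 52 [386.9  85.3] [ 0.861 -0.205]
red 66 [191.2 144.4] [0.69 0.33]
red 223 [279.1 163.5] [0.639 0.09 ]
yellow 220 [307.2 163.4] [0.64  0.013]
yellow 409 [439.6 206.2] [ 0.527 -0.344]
blue 158 [222.4  47.4] [0.964 0.253]
blue 50 [413.4 137.3] [ 0.715 -0.276]
blue 224 [335.  163.5] [ 0.641 -0.062]
blue 415 [439.6 261. ] [ 0.381 -0.342]
['green', 'red', 'yellow', 'blue'] [[ 0.631   0.1563]
 [ 0.6304  0.0849]
 [ 0.6312  0.0123]
 [ 0.6317 -0.0594]]
```

View pics/z.png

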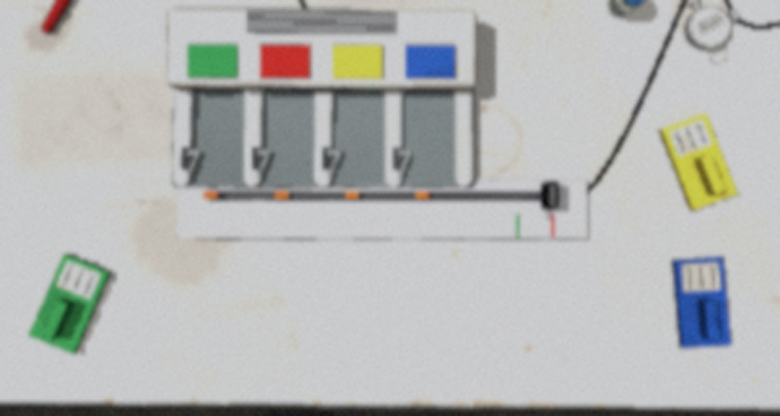

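```bash
python3 - <<'E'
import bench;print(bench.__dict__.get('grip_point_offset'),[k for k in dir(bench) if k[0]!='_'])
E
```

```text
0.0188 ['IKError', 'close_job', 'get_obs', 'grip_point_offset', 'masks_of', 'place_of', 'snapshot']
```

Call:
apply_moves([
  [0, 0, -0.05, 0.035, 0.035, 0, 50],
  [0, 0, -0.1, 0.07, 0.07, 0, 50],
  [0, 0, -0.15, 0.105, 0.105, 0, 50],
  [0, 0, -0.2, 0.14, 0.14, 0, 50],
  [0, 0, -0.257, 0.175, 0.175, 0, 50],
])

```text
time: 2.15
tool_pos: [0.3157, -0.3555, 0.2057]
ee_rot: [3.141, -0.001, -0.003]
wrist_force: [0.5, -0.8, -0.0]
width: 0.0574
finger_force: 0.0
```

Call:
apply_moves([
  [0, 0, 0, 0.035, 0.033, 0, 50],
  [0, 0, 0, 0.07, 0.066, 0, 50],
  [0, 0, 0, 0.105, 0.1, 0, 50],
  [0, 0, 0, 0.14, 0.133, 0, 50],
  [0, 0, 0, 0.175, 0.167, -0.01, 50],
])

```text
time: 2.65
tool_pos: [0.4918, -0.1888, 0.1973]
ee_rot: [3.139, -0.004, -0.0]
wrist_force: [0.3, -0.5, 0.0]
width: 0.047
finger_force: 0.0
```

```bash
python3 - <<'E'
from h import *
o=get_obs();print(o['time'],np.round(o['tool_pos'],4),np.round(o['ee_rot'],4),o['width'])
s,K=cam("wrist");save(s,"w1.png");print(np.round(K[0],1),[np.round(back(s,K,p,0)[:2],3) for p in((0,0),(639,0),(0,399),(639,399))])
print([(round(r["score"],2),r['pixel'],np.round(back(s,K,r["pixel"],.040),4)) for r in place_of("wrist","gate_grip")])
E
```

```text
2.65 [ 0.4918 -0.1888  0.1973] [ 3.1393e+00 -3.7000e-03 -1.0000e-04] 0.0470091287703043
[290.9   0.  316. ] [array([0.703, 0.168]), array([ 0.703, -0.554]), array([0.128, 0.335]), array([ 0.126, -0.725])]
[(0.88, [310.4, 183.0], array([ 0.5004, -0.1818,  0.04  ])), (0.52, [463.4, 21.6], array([ 0.6692, -0.3399,  0.04  ]))]
```

View pics/w1.png

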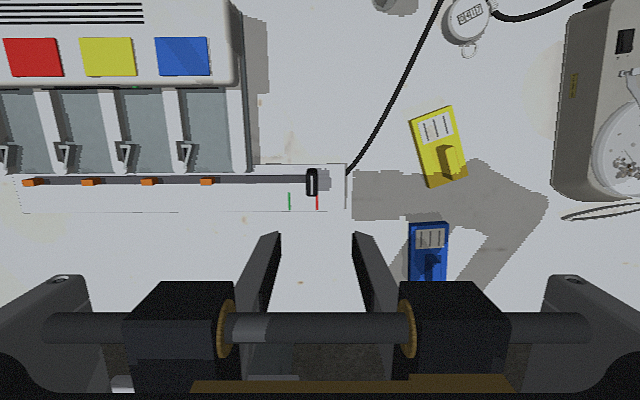

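The wrist view shows the grip at (311,183) near the red mark, yellow at (437,148) and blue at (428,250), both noses away from the robot.

```bash
cat >> h.py <<'E'
def cass(s,K,c,near=None):
    # fit pose by matching top-face silhouette: use mask centroid of body (colour+label) via minAreaRect at z=.014
    im=s["pixels"]; m=cmask(im,c,90,40); m=cv2.morphologyEx(m,cv2.MORPH_CLOSE,np.ones((3,3)))
    out=[]
    for a,ct,b in blobs(m,150):
        p=back(s,K,ct,.014)
        out.append((a,np.round(ct,1),np.round(p[:2],3)))
    return out
def dockfit(s,K,cols):
    im=s["pixels"];P={}
    for c in cols:
        for a,ct,b in blobs(cmask(im,c),100):
            p=back(s,K,ct,.069)[:2]
            if abs(p[0]-.631)<.02 and abs(p[1]-{'green':.156,'red':.085,'yellow':.012,'blue':-.059}[c])<.02: P[c]=p
    return P
E
python3 - <<'E'
from h import *
s,K=cam("wrist")
print({k:np.round(v,4) for k,v in dockfit(s,K,['green','red','yellow','blue']).items()})
for c in('yellow','blue'):print(c,cass(s,K,c))
print([(round(r["score"],2),r['pixel'],np.round(back(s,K,r["pixel"],.016),4)) for r in place_of("wrist","bay_1")])
# column profile of marks & grip pixels
im=s["pixels"].astype(int)
h=cv2.cvtColor(s["pixels"],cv2.COLOR_RGB2HSV)
for n,(r0,r1,c0,c1) in dict(green=(188,214,280,300),red=(188,214,308,326)).items():
    m=cmask(s["pixels"],n,80,40);m2=np.zeros_like(m);m2[r0:r1,c0:c1]=m[r0:r1,c0:c1]
    ys,xs=np.nonzero(m2); 
    if len(xs): print(n,xs.mean(),ys.mean(),np.round(back(s,K,(xs.mean(),ys.mean()),.011),4))
d=(h[...,2]<60);ys,xs=np.nonzero(d[165:200,300:320]);print(xs.min()+300,xs.max()+300,ys.min()+165,ys.max()+165,[np.round(back(s,K,(x,182),.052),4) for x in(xs.min()+300,xs.max()+300)])
E
```

```text
{'red': array([0.6304, 0.0847]), 'yellow': array([0.6309, 0.0126]), 'blue': array([ 0.6314, -0.0593])}
yellow [(2054, array([110.7,  53.8]), array([0.642, 0.048])), (154, array([581.5,  86.2]), array([ 0.611, -0.489])), (2564, array([444.8, 153.5]), array([ 0.533, -0.341])), (195, array([406.8, 310.9]), array([ 0.309, -0.315])), (400, array([223.5, 328.7]), array([ 0.276, -0.05 ])), (194, array([409.6, 344.6]), array([ 0.251, -0.325])), (3489, array([367.8, 385. ]), array([ 0.174, -0.267]))]
blue [(2034, array([186.1,  53.9]), array([ 0.642, -0.037])), (1705, array([430.8, 255.5]), array([ 0.397, -0.34 ]))]
[(0.97, [158.9, 173.2], array([0.5065, 0.0119, 0.016 ])), (0.77, [215.2, 170.5], array([ 0.5105, -0.0587,  0.016 ])), (0.67, [40.8, 174.1], array([0.5042, 0.1598, 0.016 ])), (0.61, [100.6, 173.7], array([0.5053, 0.0848, 0.016 ]))]
green 292.0 201.0 [ 0.4706 -0.153   0.011 ]
red 319.51724137931035 202.75862068965517 [ 0.4686 -0.1886  0.011 ]
300 319 168 196 [array([ 0.5043, -0.1659,  0.052 ]), array([ 0.5045, -0.1873,  0.052 ])]
```

Call:
apply_moves([
  [0, 0, 0.007, 0.009, 0.008, -0.04, 50],
  [0, 0, 0.007, 0.009, 0.008, -0.08, 50],
  [0, 0, 0.007, 0.009, 0.008, -0.12, 50],
  [0, 0, 0.007, 0.009, 0.008, -0.15, 50],
  [0, 0, 0.007, 0.009, 0.008, -0.174, 50],
])

```text
time: 3.35
tool_pos: [0.4968, -0.1833, 0.0196]
ee_rot: [-3.141, 0.002, 0.004]
wrist_force: [-0.4, -0.9, 0.2]
width: 0.0471
finger_force: 0.0
```

Call:
apply_moves([
  [0, 0, 0, 0, 0, 0, 10],
  [0, 0, 0, 0, 0, 0, 0],
  [0, 0, 0, 0, 0, 0, 0],
  [0, 0, 0, 0, 0, 0, 0],
  [0, 0, 0, 0, 0, 0, 0],
])

```text
time: 3.85
tool_pos: [0.4999, -0.183, 0.0235]
ee_rot: [3.139, -0.003, 0.007]
wrist_force: [-0.3, -1.6, 2.8]
width: 0.0143
finger_force: 30.0
```

Call:
apply_moves([
  [0, 0, 0, 0, 0.008, 0, 0],
  [0, 0, 0, 0, 0.016, 0, 0],
  [0, 0, 0, 0, 0.024, 0, 0],
  [0, 0, 0, 0, 0.03, 0, 0],
  [0, 0, 0, 0, 0.03, 0, 0],
])

```text
time: 4.35
tool_pos: [0.4997, -0.1537, 0.0235]
ee_rot: [3.136, -0.003, 0.008]
wrist_force: [-1.0, -6.0, 5.4]
width: 0.0138
finger_force: 30.0
```

Call:
apply_moves([
  [0, 0, 0, 0, 0, 0, 0],
  [0, 0, 0, 0, 0, 0, 0],
  [0, 0, 0, 0, 0, 0, 0],
  [0, 0, 0, 0, 0, 0, 45],
  [0, 0, 0, 0, 0, 0, 45],
])

```text
time: 4.85
tool_pos: [0.4985, -0.151, 0.0213]
ee_rot: [-3.141, 0.0, 0.007]
wrist_force: [-0.3, -0.4, -0.2]
width: 0.0265
finger_force: 0.0
```

Call:
apply_moves([
  [0, 0, 0, 0, 0, 0.045, 45],
  [0, 0, 0, 0, 0, 0.09, 45],
  [0, 0, 0, -0.02, -0.03, 0.12, 45],
  [0, 0, 0, -0.05, -0.06, 0.145, 45],
  [0, 0, 0, -0.08, -0.1, 0.16, 45],
])

```text
time: 5.35
tool_pos: [0.4202, -0.2501, 0.1833]
ee_rot: [3.14, -0.003, 0.01]
wrist_force: [0.0, -0.6, -0.2]
width: 0.0423
finger_force: 0.0
```

Call:
apply_moves([
  [0, 0, 0, -0.03, -0.04, 0, 45],
  [0, 0, 0, -0.06, -0.07, 0, 45],
  [0, 0, 0, -0.075, -0.09, 0, 45],
  [0, 0, 0, -0.075, -0.09, 0, 45],
  [0, 0, 0, -0.075, -0.09, 0, 45],
])

```text
time: 5.85
tool_pos: [0.345, -0.3396, 0.1803]
ee_rot: [-3.14, -0.0, 0.006]
wrist_force: [-0.2, -0.6, 0.3]
width: 0.042
finger_force: 0.0
```

```bash
cat >> h.py <<'E'
from scipy.optimize import minimize
def hullmask(s,K,p):
    x,y,a=p; c,sn=np.cos(a),np.sin(a); m=np.zeros((400,640),np.uint8)
    for (x0,x1,y0,y1,z0,z1) in((-.045,.045,-.025,.025,0,.014),(-.036,.004,-.006,.006,.014,.042)):
        q=np.array([(x+c*u-sn*v,y+sn*u+c*v,z) for u in(x0,x1) for v in(y0,y1) for z in(z0,z1)])
        h=cv2.convexHull(np.round(proj(s,K,q)*16).astype(np.int32)); cv2.fillConvexPoly(m,h,1,cv2.LINE_8,4)
    return m
def casspose(s,K,c,guess):
    m=cmask(s["pixels"],c,90,25); g=hullmask(s,K,guess); g=cv2.dilate(g,np.ones((25,25)))
    obs=m&g
    # fill label: close
    obs=cv2.morphologyEx(obs,cv2.MORPH_CLOSE,np.ones((9,9)))
    cs,_=cv2.findContours(obs,cv2.RETR_EXTERNAL,cv2.CHAIN_APPROX_NONE)
    obs[:]=0; k=max(cs,key=cv2.contourArea); cv2.fillPoly(obs,[cv2.convexHull(k)],1)
    def f(d):
        h=hullmask(s,K,np.array(guess)+d*[.01,.01,.1])
        hh=np.zeros_like(h); cv2.fillPoly(hh,[cv2.convexHull(cv2.findNonZero(h))],1) if h.any() else 0
        u=(hh|obs).sum(); return 1-(hh&obs).sum()/max(u,1)
    best=None
    for a in(-2.5,0,2.5):
        r=minimize(f,[0,0,a],method="Nelder-Mead",options=dict(initial_simplex=[[0,0,a],[1.5,0,a],[0,1.5,a],[0,0,a+1.5]],maxiter=200))
        if best is None or r.fun<best.fun:best=r
    p=np.array(guess)+best.x*[.01,.01,.1]
    rib=p[:2]-.016*np.array([np.cos(p[2]),np.sin(p[2])])
    o=get_obs()
    print(c,'pose',np.round(p,4),'iou',round(1-best.fun,3),'rib',np.round(rib,4),'| tcp',np.round(o['tool_pos'],4),np.round(o['ee_rot'],3),'shift',np.round(rib-o['tool_pos'][:2],4),'t',o['time'])
    v=s["pixels"].copy(); cs,_=cv2.findContours(hullmask(s,K,p),cv2.RETR_EXTERNAL,cv2.CHAIN_APPROX_NONE); cv2.drawContours(v,cs,-1,(255,0,255),1)
    return p,v
E
python3 - <<'E'
from h import *
s,K=cam("wrist")
p,v=casspose(s,K,'blue',(.387,-.337,0.03)); 
p2,v2=casspose(s,K,'yellow',(.535,-.34,.25))
cv2.imwrite("pics/w2.png",v[:,:,::-1])
im=s["pixels"]
s2,K2=cam("top"); casspose(s2,K2,'blue',(.387,-.337,0.03)); casspose(s2,K2,'green',(.387,.31,-.35)); casspose(s2,K2,'yellow',(.535,-.34,.25));
E
```

```text
blue pose [ 0.3937 -0.3428  0.0833] iou 0.97 rib [ 0.3778 -0.3442] | tcp [ 0.3454 -0.3393  0.1804] [-3.14  -0.     0.008] shift [ 0.0323 -0.0049] t 5.9
yellow pose [ 0.5395 -0.342   0.3569] iou 0.99 rib [ 0.5245 -0.3476] | tcp [ 0.3454 -0.3393  0.1804] [-3.14  -0.     0.008] shift [ 0.1791 -0.0083] t 5.9
blue pose [ 0.3949 -0.3436  0.0145] iou 0.899 rib [ 0.3789 -0.3438] | tcp [ 0.3457 -0.3391  0.1805] [-3.14  -0.     0.008] shift [ 0.0332 -0.0047] t 5.95
green pose [ 0.3886  0.3071 -0.4401] iou 0.855 rib [0.3741 0.3139] | tcp [ 0.3457 -0.3391  0.1805] [-3.14  -0.     0.008] shift [0.0285 0.653 ] t 5.95
yellow pose [ 0.5394 -0.3432  0.4417] iou 0.892 rib [ 0.5249 -0.35  ] | tcp [ 0.3457 -0.3391  0.1805] [-3.14  -0.     0.008] shift [ 0.1793 -0.0109] t 5.95
```

View pics/w2.png

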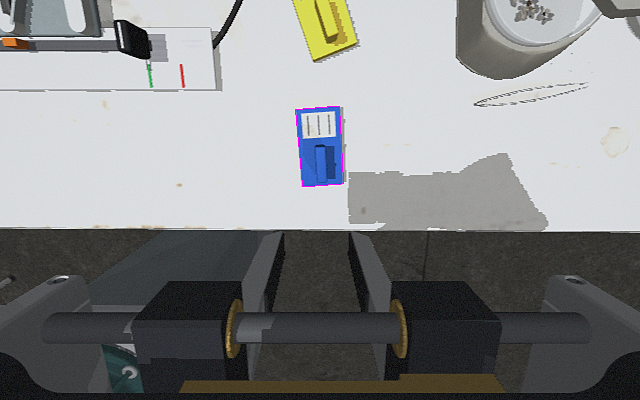

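Call:
apply_moves([
  [0, 0, 0.075, 0.0325, -0.005, -0.03, 45],
  [0, 0, 0.075, 0.0325, -0.005, -0.07, 45],
  [0, 0, 0.075, 0.0325, -0.005, -0.11, 45],
  [0, 0, 0.075, 0.0325, -0.005, -0.145, 45],
  [0, 0, 0.075, 0.0325, -0.005, -0.161, 45],
])

```text
time: 6.45
tool_pos: [0.3767, -0.3416, 0.0156]
ee_rot: [-3.136, 0.004, 0.085]
wrist_force: [-0.6, 0.4, 0.7]
width: 0.0422
finger_force: 0.0
```

Call:
apply_moves([
  [0, 0, 0, 0, 0, 0, 45],
  [0, 0, 0, 0, 0, 0, 5],
  [0, 0, 0, 0, 0, 0, 0],
  [0, 0, 0, 0, 0, 0, 0],
  [0, 0, 0, 0, 0, 0, 0],
])

```text
time: 6.95
tool_pos: [0.378, -0.3457, 0.0209]
ee_rot: [3.14, -0.001, 0.082]
wrist_force: [0.6, 0.5, -0.2]
width: 0.0137
finger_force: 0.3
```

Call:
apply_moves([
  [0, 0, 0, 0, 0, 0, 0],
  [0, 0, 0, 0, 0, 0, 0],
  [0, 0, 0, 0, 0, 0.03, 0],
  [0, 0, 0, 0, 0, 0.06, 0],
  [0, 0, 0, 0, 0, 0.09, 0],
])

```text
time: 7.45
tool_pos: [0.3769, -0.345, 0.1101]
ee_rot: [-3.14, 0.001, 0.081]
wrist_force: [-0.3, 0.2, -1.5]
width: 0.0119
finger_force: 30.0
```

Call:
apply_moves([
  [0, 0, -0.015, 0.01, 0.045, 0, 0],
  [0, 0, -0.03, 0.02, 0.09, 0, 0],
  [0, 0, -0.045, 0.03, 0.135, 0, 0],
  [0, 0, -0.06, 0.04, 0.18, 0, 0],
  [0, 0, -0.075, 0.05, 0.225, 0, 0],
])

```text
time: 7.95
tool_pos: [0.4272, -0.1187, 0.1095]
ee_rot: [3.141, 0.0, 0.005]
wrist_force: [0.5, -0.4, -0.1]
width: 0.012
finger_force: 30.0
```

Call:
apply_moves([
  [0, 0, 0, 0, 0.03, 0, 0],
  [0, 0, 0, 0, 0.06, 0, 0],
  [0, 0, 0, 0, 0.06, 0, 0],
  [0, 0, 0, 0, 0.06, 0, 0],
  [0, 0, 0, 0, 0.06, 0, 0],
])

```text
time: 8.45
tool_pos: [0.4274, -0.0612, 0.1097]
ee_rot: [3.141, 0.0, 0.006]
wrist_force: [-0.5, 0.5, -1.0]
width: 0.012
finger_force: 30.0
```

```bash
python3 - <<'E'
from h import *
s,K=cam("wrist");save(s,"w3.png");o=get_obs()
print(o['time'],np.round(o['tool_pos'],4),np.round(o['ee_rot'],3),o['width'],o['finger_force'],np.round(o['wrist_force'],1))
print({k:np.round(v,4) for k,v in dockfit(s,K,['green','red','yellow','blue']).items()})
for n in['gate_grip']:print([(round(r["score"],2),np.round(back(s,K,r["pixel"],.040),4)) for r in place_of("wrist",n)[:2]])
E
```

```text
8.5 [ 0.4274 -0.0613  0.1097] [3.141 0.    0.005] 0.01132829517506686 29.998324513435364 [ 0.2  0.5 -1.5]
{}
[]
```

View pics/w3.png

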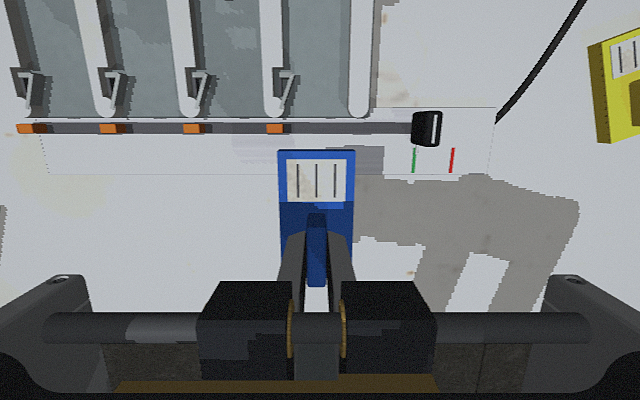

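```bash
python3 - <<'E'
from h import *
s,K=cam("wrist");im=s["pixels"]
z=.1097-.0209+.014
m=cmask(im,'blue',90,25)
for r in(153,156,175,195,210,225):
    xs=np.nonzero(m[r,250:380])[0]+250;print(r,xs.min(),xs.max(),[np.round(back(s,K,(x,r),z)[:2],4) for x in(xs.min()-.0,xs.max()+1)])
ys=np.nonzero(m[:,316])[0];print('nose row',ys.min(),np.round(back(s,K,(316,ys.min()),z),4))
g=cv2.cvtColor(im,cv2.COLOR_RGB2GRAY).astype(int)
for r in(20,50,85):
    d=np.diff(g[r,240:390]);i=[k+241 for k in np.nonzero(abs(d)>25)[0]];print(r,[(k,round(back(s,K,(k,r),.028)[1],4)) for k in i],round(back(s,K,(300,r),.028)[0],4))
E
```

```text
153 277 355 [array([ 0.4865, -0.0357]), array([ 0.4868, -0.086 ])]
156 277 355 [array([ 0.4846, -0.0356]), array([ 0.4849, -0.0861])]
175 278 354 [array([ 0.4724, -0.0359]), array([ 0.4726, -0.0859])]
195 279 353 [array([ 0.4589, -0.0361]), array([ 0.4592, -0.0858])]
210 279 352 [array([ 0.4485, -0.0358]), array([ 0.4488, -0.0856])]
225 280 352 [array([ 0.4378, -0.0362]), array([ 0.4381, -0.086 ])]
nose row 149 [ 0.4892 -0.0605  0.1028]
20 [(np.int64(259), np.float64(-0.0148)), (np.int64(260), np.float64(-0.0156)), (np.int64(281), np.float64(-0.0322)), (np.int64(282), np.float64(-0.033)), (np.int64(288), np.float64(-0.0378)), (np.int64(289), np.float64(-0.0386)), (np.int64(349), np.float64(-0.0862)), (np.int64(350), np.float64(-0.087)), (np.int64(351), np.float64(-0.0878)), (np.int64(372), np.float64(-0.1045)), (np.int64(374), np.float64(-0.1061)), (np.int64(381), np.float64(-0.1116))] 0.5833
50 [(np.int64(261), np.float64(-0.0153)), (np.int64(281), np.float64(-0.0316)), (np.int64(282), np.float64(-0.0324)), (np.int64(283), np.float64(-0.0333)), (np.int64(289), np.float64(-0.0381)), 
[... 303 characters left out ...]
np.int64(380), np.float64(-0.1122))] 0.5617
85 [(np.int64(262), np.float64(-0.0149)), (np.int64(263), np.float64(-0.0158)), (np.int64(272), np.float64(-0.0233)), (np.int64(273), np.float64(-0.0242)), (np.int64(281), np.float64(-0.0309)), (np.int64(286), np.float64(-0.0351)), (np.int64(287), np.float64(-0.0359)), (np.int64(290), np.float64(-0.0384)), (np.int64(291), np.float64(-0.0393)), (np.int64(297), np.float64(-0.0443)), (np.int64(298), np.float64(-0.0451)), (np.int64(349), np.float64(-0.0879)), (np.int64(369), np.float64(-0.1047)), (np.int64(370), np.float64(-0.1055)), (np.int64(371), np.float64(-0.1064)), (np.int64(377), np.float64(-0.1114)), (np.int64(378), np.float64(-0.1123))] 0.5352
```

Call:
apply_moves([
  [0, 0, 0, 0, 0.001, -0.025, 0],
  [0, 0, 0, 0, 0.001, -0.05, 0],
  [0, 0, 0, 0, 0.001, -0.071, 0],
  [0, 0, 0, 0, 0.001, -0.071, 0],
  [0, 0, 0, 0, 0.001, -0.071, 0],
])

```text
time: 9.1
tool_pos: [0.4274, -0.0598, 0.039]
ee_rot: [-3.142, 0.0, 0.006]
wrist_force: [-0.2, -0.2, 0.1]
width: 0.0118
finger_force: 30.0
```

Call:
apply_moves([
  [0, 0, 0, 0.012, 0, 0, 0],
  [0, 0, 0, 0.024, 0, 0, 0],
  [0, 0, 0, 0.036, 0, 0, 0],
  [0, 0, 0, 0.048, 0, 0, 0],
  [0, 0, 0, 0.06, 0, 0, 0],
])

```text
time: 9.6
tool_pos: [0.4884, -0.06, 0.0389]
ee_rot: [3.14, 0.001, 0.007]
wrist_force: [-1.4, -2.6, -1.1]
width: 0.0118
finger_force: 30.0
```

Call:
apply_moves([
  [0, 0, 0, 0.012, 0, 0, 0],
  [0, 0, 0, 0.024, 0, 0, 0],
  [0, 0, 0, 0.036, 0, 0, 0],
  [0, 0, 0, 0.048, 0, 0, 0],
  [0, 0, 0, 0.06, 0.0005, 0, 0],
])

```text
time: 10.1
tool_pos: [0.5484, -0.0589, 0.0388]
ee_rot: [3.141, 0.0, 0.007]
wrist_force: [-1.1, -2.6, -0.3]
width: 0.0121
finger_force: 30.0
```

Call:
apply_moves([
  [0, 0, 0, 0.01, 0, 0, 0],
  [0, 0, 0, 0.02, 0, 0, 0],
  [0, 0, 0, 0.027, 0, 0, 0],
  [0, 0, 0, 0.028, 0, 0, 0],
  [0, 0, 0, 0.028, 0, 0, 0],
])

```text
time: 10.6
tool_pos: [0.5757, -0.058, 0.0388]
ee_rot: [-3.14, -0.0, 0.007]
wrist_force: [-0.4, -0.0, -1.0]
width: 0.0118
finger_force: 30.0
```

Lateral force dropped to zero, so the catch has snapped. Lowering, releasing and lifting, then on towards yellow.

Call:
apply_moves([
  [0, 0, 0, 0, 0, -0.0025, 0],
  [0, 0, 0, 0, 0, -0.0025, 0],
  [0, 0, 0, 0, 0, -0.0025, 35],
  [0, 0, 0, 0, 0, -0.0025, 35],
  [0, 0, 0, 0, 0, -0.0025, 35],
])

```text
time: 11.1
tool_pos: [0.5753, -0.0588, 0.0364]
ee_rot: [3.142, 0.0, 0.007]
wrist_force: [-0.2, 0.6, -0.6]
width: 0.031
finger_force: 0.0
```

Call:
apply_moves([
  [0, 0, 0, 0, 0, 0.04, 35],
  [0, 0, 0, 0, 0, 0.08, 35],
  [0, 0, 0, -0.01, 0, 0.12, 40],
  [0, 0, 0.05, -0.03, -0.03, 0.13, 45],
  [0, 0, 0.1, -0.06, -0.07, 0.14, 45],
])

```text
time: 11.6
tool_pos: [0.5169, -0.1278, 0.1783]
ee_rot: [3.14, -0.004, 0.113]
wrist_force: [0.4, -1.1, 0.5]
width: 0.0419
finger_force: 0.0
```

Call:
apply_moves([
  [0, 0, 0.05, -0.015, -0.045, 0, 45],
  [0, 0, 0.1, -0.03, -0.09, 0, 45],
  [0, 0, 0.15, -0.045, -0.135, 0, 45],
  [0, 0, 0.2, -0.06, -0.18, 0, 45],
  [0, 0, 0.25, -0.06, -0.215, 0, 45],
])

```text
time: 12.1
tool_pos: [0.4541, -0.3456, 0.1765]
ee_rot: [3.141, 0.001, 0.356]
wrist_force: [1.0, 1.1, -0.5]
width: 0.0424
finger_force: 0.0
```

```bash
python3 - <<'E'
from h import *
s,K=cam("wrist")
p,v=casspose(s,K,'yellow',(.5395,-.342,.357)); 
s2,K2=cam("top"); im=s2["pixels"]
casspose(s2,K2,'blue',(.592,-.06,0.0)); 
a=cv2.resize(v[::2,::2],(390,244)); b=cv2.resize(im[140:290,170:410],None,fx=2,fy=2)
c=np.zeros((560,640,3),np.uint8); c[:244,:390]=a;c[250:550,:480]=b
cv2.imwrite("pics/w4.png",c[:,:,::-1])
E
```

```text
yellow pose [ 0.5387 -0.3422  0.3592] iou 0.98 rib [ 0.5237 -0.3478] | tcp [ 0.4541 -0.3503  0.1757] [3.137e+00 2.000e-03 3.540e-01] shift [0.0696 0.0026] t 12.15
blue pose [ 0.602  -0.06   -0.0136] iou 0.87 rib [ 0.586  -0.0598] | tcp [ 0.4547 -0.3471  0.1755] [3.141e+00 1.000e-03 3.520e-01] shift [0.1314 0.2873] t 12.2
```

View pics/w4.png

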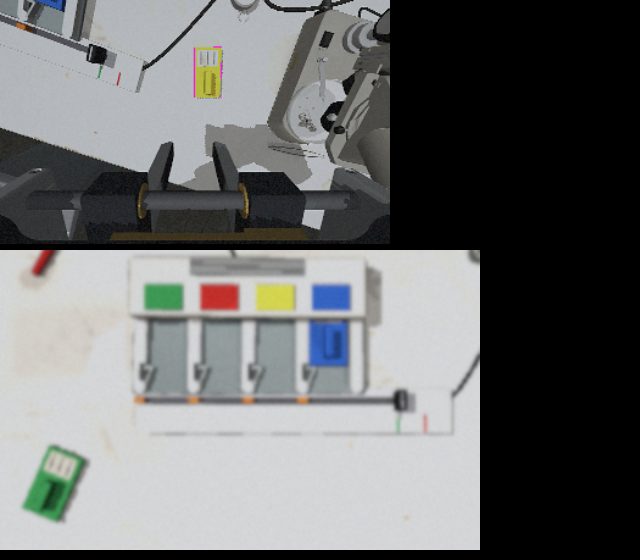

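Call:
apply_moves([
  [0, 0, 0.005, 0.035, 0, -0.02, 45],
  [0, 0, 0.005, 0.069, 0, -0.06, 45],
  [0, 0, 0.005, 0.069, 0, -0.1, 45],
  [0, 0, 0.005, 0.069, 0, -0.14, 45],
  [0, 0, 0.005, 0.069, 0, -0.156, 45],
])

```text
time: 12.7
tool_pos: [0.5228, -0.3397, 0.0148]
ee_rot: [-3.133, 0.005, 0.363]
wrist_force: [-0.4, 0.4, 0.2]
width: 0.042
finger_force: 0.0
```

Call:
apply_moves([
  [0, 0, 0, 0, 0, 0, 45],
  [0, 0, 0, 0, 0, 0, 0],
  [0, 0, 0, 0, 0, 0, 0],
  [0, 0, 0, 0, 0, 0, 0],
  [0, 0, 0, 0, 0, 0, 0],
])

```text
time: 13.2
tool_pos: [0.5258, -0.344, 0.0218]
ee_rot: [3.138, -0.001, 0.362]
wrist_force: [1.9, -1.6, 1.1]
width: 0.0141
finger_force: 0.7
```

Call:
apply_moves([
  [0, 0, 0, 0, 0, 0, 0],
  [0, 0, 0, 0, 0, 0, 0],
  [0, 0, 0, 0, 0, 0.03, 0],
  [0, 0, 0, 0, 0, 0.06, 0],
  [0, 0, 0, 0, 0, 0.09, 0],
])

```text
time: 13.7
tool_pos: [0.5241, -0.342, 0.1095]
ee_rot: [-3.138, 0.002, 0.362]
wrist_force: [0.5, -0.9, -1.4]
width: 0.0116
finger_force: 30.0
```

Call:
apply_moves([
  [0, 0, -0.05, -0.018, 0.042, 0, 0],
  [0, 0, -0.1, -0.036, 0.084, 0, 0],
  [0, 0, -0.15, -0.054, 0.126, 0, 0],
  [0, 0, -0.2, -0.072, 0.168, 0, 0],
  [0, 0, -0.25, -0.09, 0.21, 0, 0],
])

```text
time: 14.2
tool_pos: [0.4331, -0.1309, 0.109]
ee_rot: [-3.14, 0.002, 0.109]
wrist_force: [0.6, 0.5, -1.1]
width: 0.0118
finger_force: 30.0
```

Call:
apply_moves([
  [0, 0, -0.05, -0.003, 0.045, 0, 0],
  [0, 0, -0.105, -0.006, 0.09, 0, 0],
  [0, 0, -0.105, -0.006, 0.135, 0, 0],
  [0, 0, -0.105, -0.006, 0.143, 0, 0],
  [0, 0, -0.105, -0.006, 0.143, 0, 0],
])

```text
time: 14.7
tool_pos: [0.4281, 0.0113, 0.1095]
ee_rot: [3.142, 0.002, 0.01]
wrist_force: [0.0, -0.6, -1.4]
width: 0.0115
finger_force: 30.0
```

```bash
cat >> h.py <<'E'
def inhand(c,gz=.0200):
    s,K=cam("wrist");o=get_obs();t=o['tool_pos'];z=t[2]-gz+.014
    m=cmask(s["pixels"],c,90,25)
    u,_=proj(s,K,[t[0]+.04,t[1],z])[0]; u=int(u)
    L=[];Rr=[]
    for r in range(154,225,6):
        xs=np.nonzero(m[r,u-60:u+60])[0]+u-60
        if len(xs): L.append(back(s,K,(xs.min(),r),z)[:2]);Rr.append(back(s,K,(xs.max()+1,r),z)[:2])
    L=np.array(L);Rr=np.array(Rr);mid=(L+Rr)/2;f=np.polyfit(mid[:,0],mid[:,1],1)
    ys=np.nonzero(m[:,u])[0];n=back(s,K,(u,ys[ys>100].min()),z)
    print(c,'t',o['time'],'tcp',np.round(t,4),np.round(o['ee_rot'],3),'w',round(o['width'],4),'ff',round(o['finger_force'],1),'width',np.round((L-Rr)[:,1].mean(),4),'yaw',round(np.arctan(f[0]),4),'y at centre',round(np.polyval(f,n[0]-.045),4),'nose x',round(n[0],4),'centre-tcp',round(n[0]-.045-t[0],4))
    return s
E
python3 -c "
from h import *
s=inhand('yellow');save(s,'w5.png')"
```

```text
yellow t 14.75 tcp [0.4284 0.01   0.1096] [3.141e+00 2.000e-03 8.000e-03] w 0.0118 ff 30.0 width 0.0491 yaw 0.0115 y at centre 0.0115 nose x 0.4869 centre-tcp 0.0134
```

Call:
apply_moves([
  [0, 0, -0.003, 0, 0, -0.025, 0],
  [0, 0, -0.003, 0, 0, -0.05, 0],
  [0, 0, -0.003, 0, 0, -0.071, 0],
  [0, 0, -0.003, 0, 0, -0.071, 0],
  [0, 0, -0.003, 0, 0, -0.071, 0],
])

```text
time: 15.25
tool_pos: [0.4289, 0.0088, 0.0391]
ee_rot: [3.141, 0.001, 0.002]
wrist_force: [0.5, -0.1, -1.2]
width: 0.0119
finger_force: 30.0
```

Call:
apply_moves([
  [0, 0, 0, 0.012, 0, 0, 0],
  [0, 0, 0, 0.024, 0, 0, 0],
  [0, 0, 0, 0.036, 0, 0, 0],
  [0, 0, 0, 0.048, 0, 0, 0],
  [0, 0, 0, 0.06, 0, 0, 0],
])

```text
time: 15.75
tool_pos: [0.49, 0.0095, 0.0392]
ee_rot: [3.14, 0.001, 0.004]
wrist_force: [-0.2, -2.5, -1.7]
width: 0.0117
finger_force: 30.0
```

Call:
apply_moves([
  [0, 0, 0, 0.012, 0, 0, 0],
  [0, 0, 0, 0.024, 0, 0, 0],
  [0, 0, 0, 0.036, 0, 0, 0],
  [0, 0, 0, 0.048, 0, 0, 0],
  [0, 0, 0, 0.06, 0.0005, 0, 0],
])

```text
time: 16.25
tool_pos: [0.55, 0.0104, 0.0391]
ee_rot: [3.141, 0.0, 0.004]
wrist_force: [-0.5, -1.5, -1.4]
width: 0.012
finger_force: 30.0
```

Call:
apply_moves([
  [0, 0, 0, 0.01, 0, 0, 0],
  [0, 0, 0, 0.02, 0, 0, 0],
  [0, 0, 0, 0.028, 0, 0, 0],
  [0, 0, 0, 0.03, 0, 0, 0],
  [0, 0, 0, 0.03, 0, 0, 0],
])

```text
time: 16.75
tool_pos: [0.5793, 0.0111, 0.0392]
ee_rot: [-3.141, -0.0, 0.004]
wrist_force: [-0.0, 0.1, -0.7]
width: 0.0117
finger_force: 30.0
```

Call:
apply_moves([
  [0, 0, 0, 0, 0, -0.0025, 0],
  [0, 0, 0, 0, 0, -0.0025, 0],
  [0, 0, 0, 0, 0, -0.0025, 35],
  [0, 0, 0, 0, 0, -0.0025, 35],
  [0, 0, 0, 0, 0, -0.0025, 35],
])

```text
time: 17.25
tool_pos: [0.5789, 0.0105, 0.0366]
ee_rot: [3.141, 0.0, 0.004]
wrist_force: [-0.1, 0.2, -0.1]
width: 0.0314
finger_force: 0.0
```

Call:
apply_moves([
  [0, 0, 0, 0, 0, 0.04, 35],
  [0, 0, 0, 0, 0, 0.08, 35],
  [0, 0, 0, -0.01, 0, 0.12, 40],
  [0, 0, 0, -0.04, 0.03, 0.13, 45],
  [0, 0, 0, -0.07, 0.06, 0.14, 45],
])

```text
time: 17.75
tool_pos: [0.5092, 0.0705, 0.1785]
ee_rot: [-3.141, -0.003, 0.001]
wrist_force: [-0.3, 0.2, 0.7]
width: 0.0421
finger_force: 0.0
```

Call:
apply_moves([
  [0, 0, -0.02, -0.03, 0.035, 0, 45],
  [0, 0, -0.04, -0.06, 0.07, 0, 45],
  [0, 0, -0.06, -0.09, 0.105, 0, 45],
  [0, 0, -0.08, -0.12, 0.14, 0, 45],
  [0, 0, -0.1, -0.15, 0.175, 0, 45],
])

```text
time: 18.25
tool_pos: [0.3576, 0.2465, 0.1768]
ee_rot: [-3.141, -0.001, -0.098]
wrist_force: [0.6, 0.4, 0.3]
width: 0.0423
finger_force: 0.0
```

Call:
apply_moves([
  [0, 0, 0, -0.025, 0.03, 0, 45],
  [0, 0, 0, -0.04, 0.055, 0, 45],
  [0, 0, 0, -0.04, 0.06, 0, 45],
  [0, 0, 0, -0.04, 0.06, 0, 45],
  [0, 0, 0, -0.04, 0.06, 0, 45],
])

```text
time: 18.75
tool_pos: [0.3197, 0.3047, 0.1765]
ee_rot: [3.141, -0.0, -0.097]
wrist_force: [-0.1, 0.7, -0.1]
width: 0.0426
finger_force: 0.0
```

```bash
python3 - <<'E'
from h import *
s,K=cam("wrist")
p,v=casspose(s,K,'green',(.3886,.308,-.40)); print(np.round(get_obs()['joint_positions'],3))
s2,K2=cam("top"); im=s2["pixels"]
a=cv2.resize(v,(480,300)); b=cv2.resize(im[140:290,170:410],None,fx=1.8,fy=1.8)
c=np.zeros((580,500,3),np.uint8); c[:300,:480]=a;c[305:575,:432]=b
cv2.imwrite("pics/w6.png",c[:,:,::-1])
E
```

```text
green pose [ 0.4007  0.2945 -0.3647] iou 0.768 rib [0.3858 0.3002] | tcp [0.3198 0.3046 0.1766] [ 3.141 -0.    -0.098] shift [ 0.066  -0.0043] t 18.8
[ 6.330e-01 -1.500e-01  1.658e+00 -1.000e-03  1.633e+00  2.302e+00]
```

View pics/w6.png

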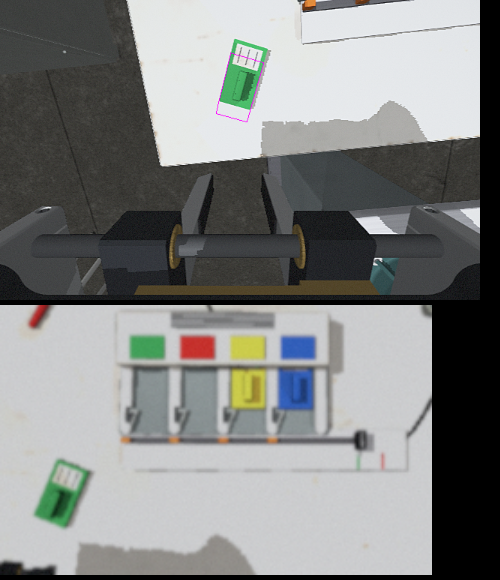

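```bash
python3 - <<'E'
from h import *
s,K=cam("wrist")
p,v=casspose(s,K,'green',(.425,.293,-.33)); p,v=casspose(s,K,'green',p);print(np.round(get_obs()['joint_positions'],3))
E
```

```text
green pose [ 0.4188  0.2878 -0.3545] iou 0.964 rib [0.4038 0.2933] | tcp [0.3198 0.3045 0.1766] [ 3.141 -0.    -0.098] shift [ 0.084  -0.0112] t 18.9
green pose [ 0.4188  0.2878 -0.3545] iou 0.964 rib [0.4038 0.2933] | tcp [0.3198 0.3045 0.1766] [ 3.141 -0.    -0.098] shift [ 0.084  -0.0112] t 18.9
[ 0.633 -0.15   1.658 -0.     1.633  2.302]
```

Call:
apply_moves([
  [0, 0, -0.1, 0.04, -0.005, -0.01, 45],
  [0, 0, -0.2, 0.084, -0.011, -0.05, 45],
  [0, 0, -0.256, 0.084, -0.011, -0.1, 45],
  [0, 0, -0.256, 0.084, -0.011, -0.14, 45],
  [0, 0, -0.256, 0.084, -0.011, -0.157, 45],
])

```text
time: 19.4
tool_pos: [0.4005, 0.2912, 0.014]
ee_rot: [3.134, 0.006, -0.355]
wrist_force: [-2.7, -3.7, 54.1]
width: 0.0421
finger_force: 33.0
```

Call:
apply_moves([
  [0, 0, 0, 0, 0, 0, 45],
  [0, 0, 0, 0, 0, 0, 0],
  [0, 0, 0, 0, 0, 0, 0],
  [0, 0, 0, 0, 0, 0, 0],
  [0, 0, 0, 0, 0, 0, 0],
])

```text
time: 19.9
tool_pos: [0.4034, 0.2945, 0.0203]
ee_rot: [-3.141, -0.001, -0.352]
wrist_force: [0.1, -1.2, 0.3]
width: 0.0135
finger_force: 0.5
```

Call:
apply_moves([
  [0, 0, 0, 0, 0, 0, 0],
  [0, 0, 0, 0, 0, 0, 0],
  [0, 0, 0, 0, 0, 0.03, 0],
  [0, 0, 0, 0, 0, 0.06, 0],
  [0, 0, 0, 0, 0, 0.09, 0],
])

```text
time: 20.4
tool_pos: [0.4023, 0.2944, 0.1098]
ee_rot: [3.14, 0.001, -0.352]
wrist_force: [1.1, 0.5, -0.8]
width: 0.0117
finger_force: 30.0
```

Call:
apply_moves([
  [0, 0, 0.09, 0.006, -0.035, 0, 0],
  [0, 0, 0.18, 0.012, -0.07, 0, 0],
  [0, 0, 0.27, 0.018, -0.105, 0, 0],
  [0, 0, 0.359, 0.024, -0.139, 0, 0],
  [0, 0, 0.359, 0.024, -0.139, 0, 0],
])

```text
time: 20.9
tool_pos: [0.4272, 0.1524, 0.1091]
ee_rot: [3.14, 0.001, 0.003]
wrist_force: [-0.4, -0.7, -2.3]
width: 0.0118
finger_force: 30.0
```

Call:
apply_moves([
  [0, 0, 0, 0, 0, 0, 0],
  [0, 0, 0, 0, 0, 0, 0],
  [0, 0, 0, 0, 0, 0, 0],
  [0, 0, 0, 0, 0, 0, 0],
  [0, 0, 0, 0, 0, 0, 0],
])

```text
time: 21.4
tool_pos: [0.4269, 0.1562, 0.1096]
ee_rot: [3.142, 0.0, 0.008]
wrist_force: [-0.3, -0.8, -1.2]
width: 0.0117
finger_force: 30.0
```

```bash
python3 -c "
from h import *
s=inhand('green');save(s,'w7.png')"
```

```text
green t 21.45 tcp [0.4269 0.156  0.1096] [3.142 0.    0.008] w 0.0114 ff 30.0 width 0.0496 yaw 0.0027 y at centre 0.1564 nose x 0.49 centre-tcp 0.0181
```

View pics/w7.png

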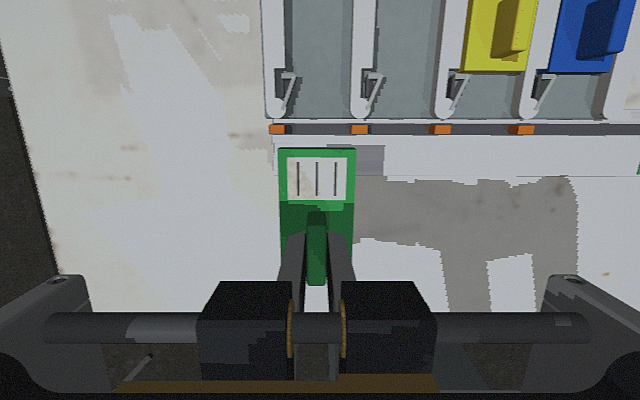

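Call:
apply_moves([
  [0, 0, 0, 0, -0.001, -0.025, 0],
  [0, 0, 0, 0, -0.001, -0.05, 0],
  [0, 0, 0, 0, -0.001, -0.071, 0],
  [0, 0, 0, 0, -0.001, -0.071, 0],
  [0, 0, 0, 0, -0.001, -0.071, 0],
])

```text
time: 21.95
tool_pos: [0.427, 0.1546, 0.0389]
ee_rot: [3.141, 0.0, 0.007]
wrist_force: [-0.1, 0.4, -1.9]
width: 0.0117
finger_force: 30.0
```

Call:
apply_moves([
  [0, 0, 0, 0.012, 0, 0, 0],
  [0, 0, 0, 0.024, 0, 0, 0],
  [0, 0, 0, 0.036, 0, 0, 0],
  [0, 0, 0, 0.048, 0, 0, 0],
  [0, 0, 0, 0.06, 0, 0, 0],
])

```text
time: 22.45
tool_pos: [0.4881, 0.1538, 0.0386]
ee_rot: [3.14, 0.001, 0.006]
wrist_force: [0.3, -2.0, -1.8]
width: 0.0116
finger_force: 29.9
```

Call:
apply_moves([
  [0, 0, 0, 0.012, 0, 0, 0],
  [0, 0, 0, 0.024, 0, 0, 0],
  [0, 0, 0, 0.036, 0, 0, 0],
  [0, 0, 0, 0.048, 0, 0, 0],
  [0, 0, 0, 0.06, 0.0005, 0, 0],
])

```text
time: 22.95
tool_pos: [0.548, 0.1549, 0.0386]
ee_rot: [3.141, 0.0, 0.007]
wrist_force: [-0.1, -2.6, -1.3]
width: 0.0116
finger_force: 30.0
```

Call:
apply_moves([
  [0, 0, 0, 0.01, 0, 0, 0],
  [0, 0, 0, 0.02, 0, 0, 0],
  [0, 0, 0, 0.025, 0, 0, 0],
  [0, 0, 0, 0.026, 0, 0, 0],
  [0, 0, 0, 0.026, 0, 0, 0],
])

```text
time: 23.45
tool_pos: [0.5732, 0.1556, 0.0388]
ee_rot: [-3.141, -0.0, 0.007]
wrist_force: [-0.1, 0.1, -1.5]
width: 0.0121
finger_force: 30.0
```

Call:
apply_moves([
  [0, 0, 0, 0, 0, -0.0025, 0],
  [0, 0, 0, 0, 0, -0.0025, 0],
  [0, 0, 0, 0, 0, -0.0025, 35],
  [0, 0, 0, 0, 0, -0.0025, 35],
  [0, 0, 0, 0, 0, -0.0025, 35],
])

```text
time: 23.95
tool_pos: [0.5731, 0.155, 0.0365]
ee_rot: [-3.142, -0.0, 0.007]
wrist_force: [0.3, -0.4, -0.3]
width: 0.0314
finger_force: 0.0
```

Call:
apply_moves([
  [0, 0, 0, 0, 0, 0.04, 35],
  [0, 0, 0, 0, 0, 0.08, 35],
  [0, 0, 0, -0.02, -0.02, 0.11, 35],
  [0, 0, 0, -0.05, -0.05, 0.12, 40],
  [0, 0, 0, -0.08, -0.09, 0.12, 45],
])

```text
time: 24.45
tool_pos: [0.4939, 0.065, 0.1593]
ee_rot: [-3.141, -0.006, 0.009]
wrist_force: [0.2, -0.5, 0.1]
width: 0.041
finger_force: 0.0
```

Call:
apply_moves([
  [0, 0, 0, -0.02, -0.02, 0, 45],
  [0, 0, 0, -0.02, -0.02, 0, 45],
  [0, 0, 0, -0.02, -0.02, 0, 45],
  [0, 0, 0, -0.02, -0.02, 0, 45],
  [0, 0, 0, -0.02, -0.02, 0, 45],
])

```text
time: 24.95
tool_pos: [0.4736, 0.0457, 0.156]
ee_rot: [-3.141, 0.0, 0.008]
wrist_force: [0.0, 0.0, 0.5]
width: 0.0421
finger_force: 0.0
```

```bash
python3 - <<'E'
from h import *
s,K=cam("wrist");im=s["pixels"];save(s,"w8.png");print(np.round(get_obs()['tool_pos'],4))
O=np.array([.5087,.0478])
for c,b in(('green',.108),('yellow',-.036),('blue',-.108)):
    # tail edge: lowest row of body top edge (z=.030), and sides
    m=cmask(im,c,90,25)
    for a,ct,bl in blobs(m,300):
        p=back(s,K,ct,.03)[:2]-O
        if p[0]<.1 and abs(p[1]-b)<.03:
            ys,xs=np.nonzero(bl); r=ys.max(); row=xs[(ys>r-8)&(ys<r-4)]
            t=back(s,K,(row.mean(),r+.5),.028)[:2]-O
            print(c,'tail dock x (want 36-39)',round(t[0]+.007*b,4),'y',round(t[1]-.007*.04,4),b)
for n in('gate_grip',):print([(round(r["score"],2),np.round(back(s,K,r["pixel"],.040),4)) for r in place_of("wrist",n)[:2]])
E
```

```text
[0.4736 0.0457 0.1559]
green tail dock x (want 36-39) 0.0371 y 0.1087 0.108
yellow tail dock x (want 36-39) 0.0372 y -0.0369 -0.036
blue tail dock x (want 36-39) 0.0362 y -0.1072 -0.108
[(0.61, array([ 0.5011, -0.1509,  0.04  ]))]
```

View pics/w8.png

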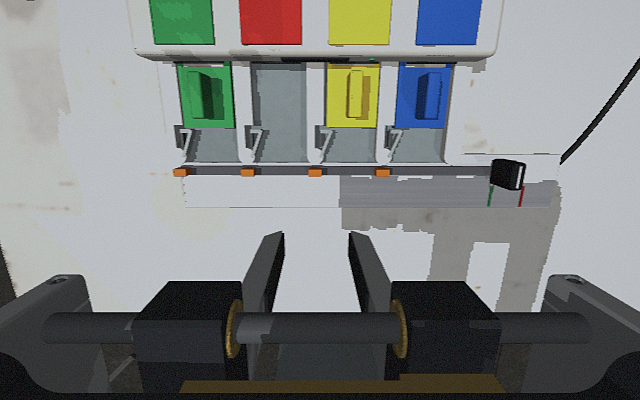

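All three are home at (205,97), (352,96) and (424,98), with their catches out like that of the empty bay. Next, close the gate to the red mark.

Call:
apply_moves([
  [0, 0, 0, 0.007, -0.045, 0, 45],
  [0, 0, 0, 0.014, -0.09, 0, 45],
  [0, 0, 0, 0.02, -0.135, 0, 45],
  [0, 0, 0, 0.027, -0.18, 0, 45],
  [0, 0, 0, 0.027, -0.198, 0, 45],
])

```text
time: 25.55
tool_pos: [0.5007, -0.1564, 0.1556]
ee_rot: [3.14, 0.001, 0.004]
wrist_force: [0.2, 0.7, -0.2]
width: 0.0423
finger_force: 0.0
```

Call:
apply_moves([
  [0, 0, 0, 0, 0, -0.03, 45],
  [0, 0, 0, 0, 0, -0.065, 45],
  [0, 0, 0, 0, 0, -0.1, 45],
  [0, 0, 0, 0, 0, -0.12, 45],
  [0, 0, 0, 0, 0, -0.132, 45],
])

```text
time: 26.05
tool_pos: [0.4989, -0.1521, 0.0214]
ee_rot: [-3.14, 0.004, 0.007]
wrist_force: [0.1, 0.6, -0.4]
width: 0.0424
finger_force: 0.0
```

Call:
apply_moves([
  [0, 0, 0, 0, 0, 0, 45],
  [0, 0, 0, 0, 0, 0, 0],
  [0, 0, 0, 0, 0, 0, 0],
  [0, 0, 0, 0, 0, 0, 0],
  [0, 0, 0, 0, 0, 0, 0],
])

```text
time: 26.55
tool_pos: [0.5008, -0.1537, 0.0253]
ee_rot: [3.14, -0.002, 0.007]
wrist_force: [0.4, -10.3, 1.1]
width: 0.0135
finger_force: 17.7
```

Call:
apply_moves([
  [0, 0, 0, 0, 0, 0, 0],
  [0, 0, 0, 0, 0, 0, 0],
  [0, 0, 0, 0, 0, 0, 0],
  [0, 0, 0, 0, 0, 0, 0],
  [0, 0, 0, 0, 0, 0, 0],
])

```text
time: 27.05
tool_pos: [0.5008, -0.1537, 0.0253]
ee_rot: [3.14, -0.002, 0.007]
wrist_force: [-0.6, -1.6, 5.0]
width: 0.0139
finger_force: 30.0
```

Gate 0 is at y ≈ -0.1533 and red is at ≈ -0.189, so I move to -0.1893.

Call:
apply_moves([
  [0, 0, 0, 0, -0.01, 0, 0],
  [0, 0, 0, 0, -0.02, 0, 0],
  [0, 0, 0, 0, -0.03, 0, 0],
  [0, 0, 0, 0, -0.0355, 0, 0],
  [0, 0, 0, 0, -0.0355, 0, 0],
])

```text
time: 27.55
tool_pos: [0.501, -0.1893, 0.0253]
ee_rot: [3.141, -0.002, 0.006]
wrist_force: [0.5, -1.2, 5.3]
width: 0.0137
finger_force: 30.0
```

Call:
apply_moves([
  [0, 0, 0, 0, 0, 0, 0],
  [0, 0, 0, 0, 0, 0, 0],
  [0, 0, 0, 0, 0, 0, 0],
  [0, 0, 0, 0, 0, 0, 0],
  [0, 0, 0, 0, 0, 0, 0],
])

```text
time: 28.05
tool_pos: [0.501, -0.1891, 0.0253]
ee_rot: [3.14, -0.002, 0.007]
wrist_force: [-0.9, -1.9, 4.9]
width: 0.0138
finger_force: 30.0
```

Call:
apply_moves([
  [0, 0, 0, 0, 0, 0, 45],
  [0, 0, 0, 0, 0, 0, 45],
  [0, 0, 0, 0, 0, 0, 45],
  [0, 0, 0, 0, 0, 0.02, 45],
  [0, 0, 0, 0, 0, 0.05, 45],
])

```text
time: 28.55
tool_pos: [0.4978, -0.1872, 0.0716]
ee_rot: [-3.138, 0.006, 0.007]
wrist_force: [1.0, 0.6, -0.5]
width: 0.0423
finger_force: 0.0
```

Call:
apply_moves([
  [0, 0, 0, 0, 0, 0.04, 45],
  [0, 0, 0, -0.02, 0.02, 0.08, 45],
  [0, 0, 0, -0.04, 0.05, 0.08, 45],
  [0, 0, 0, -0.06, 0.08, 0.08, 45],
  [0, 0, 0, -0.06, 0.08, 0.08, 45],
])

```text
time: 29.05
tool_pos: [0.438, -0.1057, 0.1541]
ee_rot: [-3.14, 0.001, 0.01]
wrist_force: [-0.6, -0.8, 0.3]
width: 0.0421
finger_force: 0.0
```

```bash
python3 - <<'E'
from h import *
s,K=cam("wrist");save(s,"w9.png");o=get_obs();print(o['time'],np.round(o['tool_pos'],4),o['width'])
print([(round(r["score"],2),np.round(back(s,K,r["pixel"],.040),4)) for r in place_of("wrist",'gate_grip')[:2]])
E
```

```text
29.1 [ 0.4392 -0.1072  0.154 ] 0.04223705277105066
[(0.96, array([ 0.5007, -0.1856,  0.04  ])), (0.48, array([0.5862, 0.1375, 0.04  ]))]
```

View pics/w9.png

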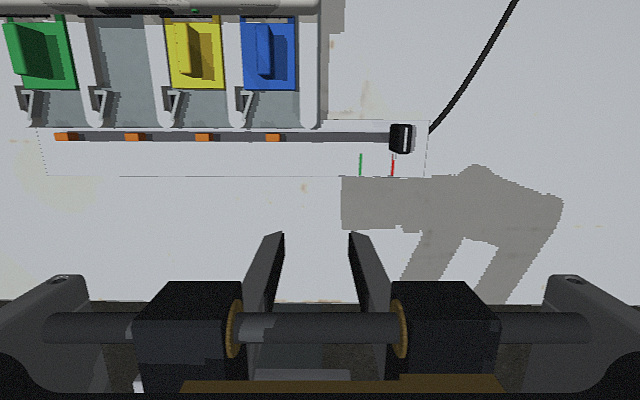

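The pointer foot (393,155) meets the red mark (392,165), the tabs stand mid-mouth, and all three cassettes are home.

```bash
python3 -c "
from bench import *
print(close_job())"
```

```text
the job is handed in; nothing more can be done
None
```

The job is handed in: the green, yellow and blue cassettes (red was absent) are home with their catches out, the gate pointer is at the red mark and the gripper is clear; the hand-in call returned no verdict, and the only hard contact was a brief 54 N at the fingers while grasping green.

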